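# Clamp and tug-test the scent testers, then arm the display alarm

### The job

Set up the scent testers: stand every tester bottle that is out in the stand of its own colour, turn that stand's black clamp knob clockwise to its stop so that the arm lies over the bottle's base, and tug the bottle straight up against the clamp with about 10 N for about a second (never 20 N or more) to check that it is held, tugging amber first, then green, then white. When all are checked, press the roller lever of the alarm switch down just until it clicks, without overtravel, and let it spring back. Leave the bottles standing clamped in their stands and the other goods where they are.

Things in the scene. Friction and masses are not known exactly. Their poses are not given: they have to be found in the camera images.
- bottle_amber (a point): Centre of the amber (orange-brown) scent tester bottle, half-way up (55 mm above its underside), z axis up. Loose, about 0.2 to 0.4 kg, 110 mm tall: a flat round steel base disc 96 mm across and 10 mm thick, amber body 50 mm across up to 70 mm height, and on top a wooden cap 40 mm across from 76 to 110 mm height, to grip it by (its middle lies 38 mm above this point). May be absent.
- well_amber (a point): Centre of the floor of the shallow square well of the amber stand, 8 mm above the table; where the middle of the amber bottle's underside belongs. The stand is fixed: a dark steel plate 124 x 192 mm with amber-coloured rim round a well 104 mm wide; the rim stands 7.5 mm above the well's floor. The point's y axis points to the clamp's post, 95 mm away, x is 90 deg clockwise from it seen from above.
- knob_amber (a point): Middle of the black bar grip of the amber stand's clamp knob, on its vertical axis, 78 mm above the table; the bar is 56 long, 13 wide, 30 tall (63 to 93 mm above the table), and lies along the same line as the clamp arm below it. Knob and arm are one piece; the post they sit on is sprung downwards (see lift_amber).
- pad_amber (a point): Underside of the red pad near the end of the amber clamp arm, 56 mm from the knob's axis (arm end 64 mm from it), 21 mm above the table, 3 mm above the base disc of a seated bottle. With the clamp shut it is about 39 mm from the well's centre, over the edge of the base disc.
- clamp_amber (a joint): Angle of the amber clamp knob, rad: 0 is open (arm beside the well), 1.5 is shut (arm points at the well's centre; stop). Grows as the knob is turned clockwise seen from above; stiff, stays where it is left.
- lift_amber (a joint): Height in m by which the amber clamp (post, knob and arm) has been lifted against its spring, 0 at rest, hard stop at 0.020. The spring holds 3 to 4 N at 0 and adds 0.8 N per mm, so 0.008 means that the arm is pulled up with about 10 N.
- bottle_green (a point): Centre of the dark green scent tester bottle, half-way up (55 mm above its underside), z axis up. Loose, about 0.2 to 0.4 kg, 110 mm tall: a flat round steel base disc 96 mm across and 10 mm thick, green body 50 mm across up to 70 mm height, and on top a wooden cap 40 mm across from 76 to 110 mm height, to grip it by (its middle lies 38 mm above this point). May be absent.
- well_green (a point): Centre of the floor of the shallow square well of the green stand, 8 mm above the table; where the middle of the green bottle's underside belongs. The stand is fixed: a dark steel plate 124 x 192 mm with green-coloured rim round a well 104 mm wide; the rim stands 7.5 mm above the well's floor. The point's y axis points to the clamp's post, 95 mm away, x is 90 deg clockwise from it seen from above.
- knob_green (a point): Middle of the black bar grip of the green stand's clamp knob, on its vertical axis, 78 mm above the table; the bar is 56 long, 13 wide, 30 tall (63 to 93 mm above the table), and lies along the same line as the clamp arm below it. Knob and arm are one piece; the post they sit on is sprung downwards (see lift_green).
- pad_green (a point): Underside of the red pad near the end of the green clamp arm, 56 mm from the knob's axis (arm end 64 mm from it), 21 mm above the table, 3 mm above the base disc of a seated bottle. With the clamp shut it is about 39 mm from the well's centre, over the edge of the base disc.
- clamp_green (a joint): Angle of the green clamp knob, rad: 0 is open (arm beside the well), 1.5 is shut (arm points at the well's centre; stop). Grows as the knob is turned clockwise seen from above; stiff, stays where it is left.
- lift_green (a joint): Height in m by which the green clamp (post, knob and arm) has been lifted against its spring, 0 at rest, hard stop at 0.020. The spring holds 3 to 4 N at 0 and adds 0.8 N per mm, so 0.008 means that the arm is pulled up with about 10 N.
- bottle_white (a point): Centre of the off-white scent tester bottle, half-way up (55 mm above its underside), z axis up. Loose, about 0.2 to 0.4 kg, 110 mm tall: a flat round steel base disc 96 mm across and 10 mm thick, white body 50 mm across up to 70 mm height, and on top a wooden cap 40 mm across from 76 to 110 mm height, to grip it by (its middle lies 38 mm above this point). May be absent.
- well_white (a point): Centre of the floor of the shallow square well of the white stand, 8 mm above the table; where the middle of the white bottle's underside belongs. The stand is fixed: a dark steel plate 124 x 192 mm with white-coloured rim round a well 104 mm wide; the rim stands 7.5 mm above the well's floor. The point's y axis points to the clamp's post, 95 mm away, x is 90 deg clockwise from it seen from above.
- knob_white (a point): Middle of the black bar grip of the white stand's clamp knob, on its vertical axis, 78 mm above the table; the bar is 56 long, 13 wide, 30 tall (63 to 93 mm above the table), and lies along the same line as the clamp arm below it. Knob and arm are one piece; the post they sit on is sprung downwards (see lift_white).
- pad_white (a point): Underside of the red pad near the end of the white clamp arm, 56 mm from the knob's axis (arm end 64 mm from it), 21 mm above the table, 3 mm above the base disc of a seated bottle. With the clamp shut it is about 39 mm from the well's centre, over the edge of the base disc.
- clamp_white (a joint): Angle of the white clamp knob, rad: 0 is open (arm beside the well), 1.5 is shut (arm points at the well's centre; stop). Grows as the knob is turned clockwise seen from above; stiff, stays where it is left.
- lift_white (a joint): Height in m by which the white clamp (post, knob and arm) has been lifted against its spring, 0 at rest, hard stop at 0.020. The spring holds 3 to 4 N at 0 and adds 0.8 N per mm, so 0.008 means that the arm is pulled up with about 10 N.
- roller (a point): Top of the red roller (20 mm across, 20 mm long) at the free end of the alarm box's roller-lever switch, about 112 mm above the table at rest, lever 80 mm long. The box (grey, 120 x 70 x 56 mm) is fixed; the roller is over its top, towards the robot, and is pressed straight down.
- lever (a joint): Angle of the switch lever, rad: 0 at rest (sloping up 0.2 to the roller), grows as the roller is pressed down (0.1 rad is 8 mm). The switch clicks at 0.14; level is 0.2; beyond 0.30 is overtravel that harms it; stop at 0.36. Springs back by itself; 2.5 to 4.5 N at the roller from 0.1 to 0.25.
- candle: Bystander: white candle jar, 80 mm across, 85 mm tall; origin under its centre.
- gift_box: Bystander: brown box with green ribbon, 90 x 90 x 100 mm; origin under its centre.
- spray: Bystander: green spray bottle with steel top, 56 mm across, 135 mm tall; origin under its centre.

How it is judged (in metres and radians):
On the way, in this order (a step that is already met when the one before it is completed fails the run):
1. the amber bottle (if it is there) is tugged up against its shut clamp: the bottle pushes on the clamp with 6 to 18 N for 0.4 s, upright (contact force between tester_amber and clamp_amber between 6 and 18 N and horizontal distance between pad_amber and bottle_amber below 0.046 m and angle between bottle_amber's own z axis and vertical below 0.25 rad), for 0.4 s.
2. the green bottle (if it is there) is tugged up against its shut clamp: the bottle pushes on the clamp with 6 to 18 N for 0.4 s, upright (contact force between tester_green and clamp_green between 6 and 18 N and horizontal distance between pad_green and bottle_green below 0.046 m and angle between bottle_green's own z axis and vertical below 0.25 rad), for 0.4 s.
3. the white bottle (if it is there) is tugged up against its shut clamp: the bottle pushes on the clamp with 6 to 18 N for 0.4 s, upright (contact force between tester_white and clamp_white between 6 and 18 N and horizontal distance between pad_white and bottle_white below 0.046 m and angle between bottle_white's own z axis and vertical below 0.25 rad), for 0.4 s.
4. the switch lever is pressed past its click (0.14 rad) (value of joint lever above 0.14 rad), for 0.1 s.
At the end, for the whole second after the job is handed in: Every bottle present stands upright (within 0.06 rad) and at rest on the floor of the well of its own colour, within 12 mm of its centre, with the clamp's red pad over its base disc (pad within 46 mm of the bottle's axis), and the switch lever is back up (below 0.06 rad) (horizontal distance between bottle_amber and well_amber below 0.012 m and z of bottle_amber in the frame of well_amber below 0.058 m and angle between each of bottle_amber, bottle_green, bottle_white's own z axis and vertical below 0.06 rad and horizontal distance between pad_amber and bottle_amber below 0.046 m and linear speed of each of tester_amber, tester_green, tester_white below 0.02 m/s and horizontal distance between bottle_green and well_green below 0.012 m and z of bottle_green in the frame of well_green below 0.058 m and horizontal distance between pad_green and bottle_green below 0.046 m and horizontal distance between bottle_white and well_white below 0.012 m and z of bottle_white in the frame of well_white below 0.058 m and horizontal distance between pad_white and bottle_white below 0.046 m and value of joint lever below 0.06 rad); the robot touches nothing.
It fails at once if the amber bottle pulls on its clamp with more than 22 N (contact force between tester_amber and clamp_amber above 22 N).
It fails at once if the green bottle pulls on its clamp with more than 22 N (contact force between tester_green and clamp_green above 22 N).
It fails at once if the white bottle pulls on its clamp with more than 22 N (contact force between tester_white and clamp_white above 22 N).
It fails at once if the switch lever is pressed into overtravel (beyond 0.30 rad) (value of joint lever above 0.3 rad).
It fails at once if the candle, gift box or spray bottle is moved more than 30 mm (distance of any of candle, gift_box, spray from where it was at the start of the episode above 0.03 m).
Of tester_amber, tester_green, tester_white only 2 to 3 are there at a start; the rules pass over those that are not, and their reading is None.
At some moment in a run one of tester_amber, tester_green, tester_white may be knocked a few centimetres aside while the robot is not near it.
It also fails if it takes over 210 s, if anything falls off the work surface, if the arm or the gripper's body presses on something with over 40 N, if the wrist force passes 120 N, or if a joint passes its speed limit or range.

### The arm

A 6-joint arm with a two-finger parallel gripper is mounted at the origin on the work surface. World frame = base frame: x ahead of the robot, y to its left, z up, the work surface at z = 0. Lengths are in m, angles in degrees, forces in N, time in s.
With the tool pointing down it reaches from about 0.4 to 0.825 m from the base axis. Payload 7 kg.
Tool frame: the origin (TCP) lies midway between the tips of the shut fingers; the grasp point (between the pads) lies 19 mm behind it; z points along the fingers, x is the direction in which the jaws open and shut, and the axes are right-handed (so a half turn about z gives the same grasp; the last joint's range is limited). The gripper opens to 88 mm and grips with 3 to 60 N. Pads are 19 mm wide; open, the fingers measure 130 mm over their backs; the gripper's body (78 mm by 193 mm) begins 47 mm behind the grasp point.
Start: joints at [85.548, 20.546, 0.682, 0, -70.136, -16.507], TCP at [0.241, 0.63, 0.227] pointing down, gripper open.
Joint ranges: [-176.03, 176.03], [-82.01, 121.73], [-58.28, 71.71], [-173.87, 95.51], [-174.79, -0.11], [-173.66, 173.66]. Speed limits (degrees/s): [136.94, 136.94, 172.46, 180, 180, 180].

### API

Orientations are given as [roll, pitch, yaw] about the fixed x, y, z axes, in that order (R = Rz(yaw) Ry(pitch) Rx(roll)).
In Python, from plant import * gives the robot as it stands. The module is installed in compiled form; this text tells all that it offers.
- The arm moves only by the shell command python3 -m pendant 'ROWS' [OPENING]. ROWS is JSON, a list that holds one entry, the list of rows, each a list of 6 numbers: the shift along the world's x, y, z in mm, then the turn, a rotation vector about the world's x, y, z in degrees. A call has 1 to 10 rows; each row is the pose to reach, as a shift and turn from the pose commanded when the call began; what a row does not reach only later rows make up. A row lasts 1/8 s, in which the tool goes at most 62.5 mm and 10.7 degrees, less where a joint would pass 70% of its speed; a pose out of reach is approached as far as the arm can. A call with a gripper value outside its range is refused whole. OPENING is the closure, from -1 (fully open) to 1 (shut), set as the call begins (- or left out, the last holds). The fingers move at their own pace and stop on an object; the grip force is fixed at half the most. Time passes only in rows, so rows that repeat a pose let the fingers close. It gives the time, the measured TCP pose, the force and the opening at its end, in the units of the state.
- get_obs(): the state, without advancing time (a new reading comes with each control period).
- snapshot(name): name is "scene" or "side" or "wrist"; returns a dict with "pixels" (400x640x3 uint8, red, green, blue), "depth" (400x640 float32, m along the optical axis (not along the pixel's ray), 0 where there is no reading), "fx", "fy", "cx", "cy" (pixels), "pose" (4x4, takes a point from camera to world coordinates); the wrist camera has in their place "tool_from_camera" (4x4, takes a point from camera to tool coordinates, whose origin is the TCP and whose axes are the tool frame's). Camera axes: x right, y down, z forward; pixel columns grow to the right and rows downward; lengths in m; the calibration is good to about 2 mm. The wrist camera is an equidistant fisheye: a pixel r from the principal point sees the ray r / f radians off the axis. A picture is of the moment at which its call begins: read the wrist's pose just before it.
- close_job(): hands the job in, once; it reports no verdict.
The state is a dict: "clock": time; "joint_pos": joint angles; "qvel": joint speeds; "tau": joint torques, N m; "tool_pos": TCP position; "orientation": TCP orientation; "force": force on the tool from outside, world axes, zero at the start; "moment": the same for the moment, N m; "opening": finger opening in m.
Only numpy, scipy, OpenCV 4.12 (cv2) and the standard library are available. Lean on these libraries where they do the work, as an engineer would, in place of code of your own. Each camera call takes 0.05 s, during which the arm holds its last target. There are 200 camera calls.

## Working session

There is one attempt and no reset: what is moved stays moved. The work goes in short steps, Python scripts to look and compute and a shell command to move; the robot and the scene stay as the last step left them, time stands still between calls to the robot, and variables do not carry over. Pictures are saved under pics/ and viewed, about 12 in all and at most 16, crops included, and the job is handed in when it is done.

```bash
mkdir -p pics; cat > h.py <<'E'
from plant import *
import numpy as np, cv2
from scipy.spatial.transform import Rotation as R
def save(s,n): cv2.imwrite('pics/'+n,cv2.cvtColor(s['pixels'],cv2.COLOR_RGB2BGR))
def pts(s):
    h,w=s['depth'].shape; v,u=np.mgrid[:h,:w]; d=s['depth']
    P=np.stack([(u-s['cx'])/s['fx']*d,(v-s['cy'])/s['fy']*d,d],-1)
    P=P@s['pose'][:3,:3].T+s['pose'][:3,3]; P[d==0]=np.nan
    return P
E
python3 - <<'E'
from h import *
import pickle
print(get_obs())
for n in('scene','side'):
    s=snapshot(n); save(s,n+'0.png'); pickle.dump(s,open(n+'0.pkl','wb')); print(n,s['pose'],s['fx'],(s['depth']>0).mean())
E
```

```text
{'clock': 0.0, 'joint_pos': array([ 8.55484440e+01,  2.05930070e+01,  6.33484400e-01, -2.08028670e-02,
       -7.01362276e+01, -1.65078205e+01]), 'qvel': array([ 0.010607  ,  0.07493567, -0.04184468,  0.03562408, -0.0279388 ,
        0.00077186]), 'tau': array([-2.44351533e-03, -5.82718885e+01,  2.93060392e+01,  6.99701026e+00,
        7.04320759e-03, -1.61723692e-04]), 'tool_pos': array([0.24128683, 0.62986944, 0.22560061]), 'orientation': array([-1.79991540e+02, -9.73606660e-02, -1.10966468e+02]), 'force': array([ 0.25067669, -0.14047263,  0.75515424]), 'moment': array([ 0.00521135,  0.02459653, -0.03714236]), 'opening': 0.08741285874391025}
scene [[ 0.85837629  0.37134278 -0.35396988  0.99837838]
 [ 0.51284654 -0.6390846   0.57320092 -0.67654414]
 [-0.01336267 -0.67355431 -0.73901693  1.00229717]
 [ 0.          0.          0.          1.        ]] 404.6313629108017 0.99459765625
side [[ 0.93425851 -0.27306503  0.22933933  0.28940025]
 [-0.35657153 -0.70775697  0.60986623 -0.75035534]
 [-0.00421663 -0.65154859 -0.75859519  1.0086673 ]
 [ 0.          0.          0.          1.        ]] 519.550048846799 0.996015625
```

View pics/scene0.png

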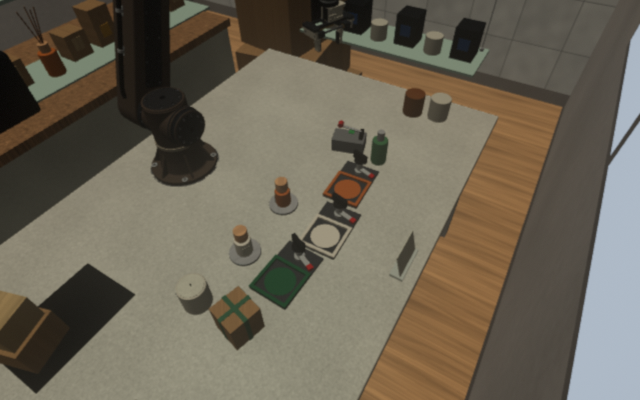

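View pics/side0.png

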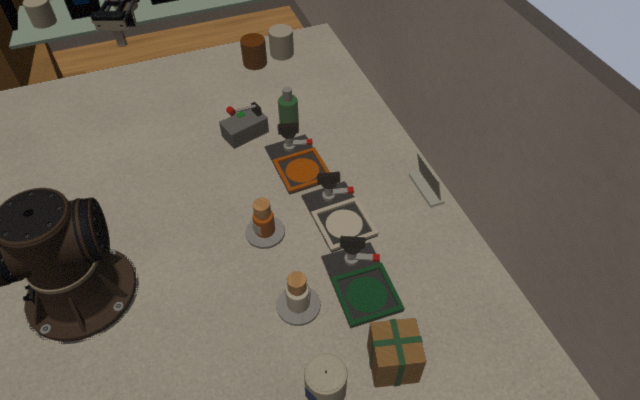

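The scene view shows the amber bottle at (283,195), the white bottle at (243,245), and the amber, white and green stands at (347,189), (325,236) and (282,281). The alarm box is at (349,139) with its roller at (341,124). In the side view, amber is at (264,220), white at (298,292), the stands at (302,170), (343,222) and (366,292), and the roller at (231,111). No green bottle is visible. Next I measure positions from both views.

```bash
cat > meas.py <<'E'
from h import *
import pickle,sys
def run(s,name):
    P=pts(s); hsv=cv2.cvtColor(s['pixels'],cv2.COLOR_RGB2HSV).astype(int); H,S,V=hsv[...,0],hsv[...,1],hsv[...,2]
    X,Y,Z=P[...,0],P[...,1],P[...,2]
    ws=(X>0.2)&(X<1.0)&(Y>-0.6)&(Y<0.6)
    def comp(m,lab,minA=15):
        n,L,st,c=cv2.connectedComponentsWithStats((m&ws).astype(np.uint8))
        for i in range(1,n):
            if st[i,4]>=minA:
                q=P[L==i]; lo,hi=np.nanpercentile(q,[3,97],axis=0)
                mm=(L==i).astype(np.uint8)
                r=cv2.minAreaRect((q[:,:2]*1000).astype(np.float32))
                print(name,lab,'px',c[i].round(),st[i,4],'med',np.nanmedian(q,0).round(4),'mid',((lo+hi)/2).round(4),'rect',np.round(r[0],1),np.round(r[1],1),round(r[2],1))
    red=((H<5)|(H>174))&(S>170)&(V>90)
    comp(red,'red',8)
    comp((Z>0.098)&(Z<0.125),'z98-125',20)
    comp((Z>0.087)&(Z<0.097)&(V<60),'knobtop',8)
    comp((Z>0.009)&(Z<0.022)&(H>5)&(H<18)&(S>150),'amber rim/base')
    comp((Z>0.002)&(Z<0.022)&(H>45)&(H<85)&(S>100),'greenrim')
    comp((Z>0.004)&(Z<0.022)&(S<70)&(V>110),'whiterim/discs',60)
if __name__=='__main__':
    for n in('side','scene'): run(pickle.load(open(n+'0.pkl','rb')),n)
E
python3 meas.py
```

```text
side red px [229. 109.] 27 med [0.445  0.3624 0.1111] mid [0.4457 0.3625 0.1109] rect [445.4 362.9] [19.1 14.1] 75.8
side red px [309. 141.] 21 med [0.6311 0.252  0.0296] mid [0.631  0.2536 0.0298] rect [631.2 253.9] [20.2 11.1] 69.3
side red px [350. 189.] 23 med [0.666  0.0461 0.0301] mid [0.6665 0.0462 0.0295] rect [666.3  46.7] [13.6 10.3] 66.2
side red px [376. 257.] 31 med [ 0.6405 -0.1652  0.0299] mid [ 0.6399 -0.1654  0.0297] rect [ 640.7 -165.1] [15.5  9.4] 65.1
side z98-125 px [287. 100.] 170 med [0.6038 0.3502 0.1014] mid [0.6067 0.3557 0.1102] rect [605.1 355.6] [46.9 49.8] 71.2
side z98-125 px [230. 110.] 61 med [0.4462 0.3589 0.1082] mid [0.4467 0.3631 0.1063] rect [446.4 365.1] [19.9 26. ] 15.1
side z98-125 px [261. 205.] 233 med [0.4279 0.0081 0.1101] mid [0.4283 0.0112 0.1066] rect [428.6  10.5] [41.5 37. ] 71.2
side z98-125 px [296. 281.] 311 med [ 0.4376 -0.2079  0.1102] mid [ 0.4379 -0.2059  0.1068] rect [ 438.4 -205.2] [39.3 38.9] 32.5
side z98-125 px [397. 342.] 2104 med [ 0.5708 -0.3979  0.1009] mid [ 0.5709 -0.3958  0.1012] rect [ 571.9 -395.2] [94.  92.2] 73.
[... 3442 characters left out ...]
4.4 130.7] 0.5
scene greenrim px [280. 281.] 270 med [ 0.587  -0.2366  0.0073] mid [ 0.5871 -0.2337  0.0075] rect [ 586.8 -235.6] [79.6 74.1] 42.6
scene whiterim/discs px [283. 205.] 209 med [ 0.4437 -0.0042  0.0088] mid [0.4277 0.0123 0.0087] rect [432.5   9.4] [94.6 76.8] 42.7
scene whiterim/discs px [325. 235.] 912 med [ 0.6183 -0.0343  0.0093] mid [ 0.6152 -0.0331  0.0108] rect [615.1 -29.8] [126.7 133. ] 1.7
scene whiterim/discs px [244. 253.] 282 med [ 0.451  -0.2187  0.0087] mid [ 0.4374 -0.2029  0.0087] rect [ 441.6 -206.2] [93.6 76.3] 46.2
scene whiterim/discs px [402. 267.] 189 med [ 0.8731 -0.0321  0.0092] mid [ 0.8606 -0.0027  0.0089] rect [8.605e+02 1.000e-01] [119.6  40.4] 89.3
```

```bash
python3 - <<'E'
from h import *
import pickle
for n in('side','scene'):
    s=pickle.load(open(n+'0.pkl','rb'));P=pts(s);hsv=cv2.cvtColor(s['pixels'],cv2.COLOR_RGB2HSV).astype(int);H,S,V=hsv[...,0],hsv[...,1],hsv[...,2]
    for c,w,k,m in(('amber',(.581,.173),(.5765,.2665),(H>3)&(H<20)&(S>140)),('white',(.6163,-.033),(.611,.0588),(S<90)&(V>100))):
        y=np.subtract(k,w);y=y/np.hypot(*y);x=np.array([y[1],-y[0]])
        D=P[...,:2]-np.array(w);a=D@x;b=D@y;Z=P[...,2]
        for lab,mm in(('disc',m&(np.hypot(a,b)<.048)&(Z>.004)&(Z<.012)),('rim',m&(abs(a)<.07)&(abs(b)<.07)&(Z>.0125)&(Z<.02))):
            A,B=a[mm],b[mm]
            lo=np.percentile(np.c_[A,B],[2,98],axis=0); c0=lo.mean(0); 
            r=cv2.fitEllipse((np.c_[A,B]*1000).astype(np.float32)[cv2.convexHull((np.c_[A,B]*1000).astype(np.float32),returnPoints=False).ravel()]) if lab=='disc' else cv2.minAreaRect((np.c_[A,B]*1000).astype(np.float32))
            print(n,c,lab,len(A),'size',(lo[1]-lo[0]).round(4),'centre',(np.array(w)+c0[0]*x+c0[1]*y).round(4),'fit',(np.array(w)+r[0][0]/1e3*x+r[0][1]/1e3*y).round(4),np.round(r[1],1),round(r[2],1))
    sp=(abs(P[...,0]-.605)<.05)&(abs(P[...,1]-.355)<.05); print('spray top',np.nanpercentile(P[...,2][sp],[95,99,100]), np.nanmedian(P[sp&(P[...,2]>.12)],0), np.nanmedian(P[sp&(P[...,2]>.02)],0))
E
python3 -m pendant '[[[19,-62,0,0,0,2.4],[38,-124,0,0,0,4.8],[57,-186,0,0,0,7.2],[76,-248,0,0,0,9.6],[95,-310,0,0,0,12],[114,-372,0,0,0,14.4],[133,-434,0,0,0,16.8],[152,-496,0,0,0,19.2],[171,-558,0,0,0,21.6],[188,-619,0,0,0,24]]]' -1
```

```text
side amber disc 583 size [0.0808 0.0846] centre [0.582  0.1733] fit [0.5817 0.1732] [90.1 91.6] 157.8
side amber rim 494 size [0.122  0.1248] centre [0.5804 0.1725] fit [0.5806 0.173 ] [124.6 129.7] 0.6
side white disc 746 size [0.0815 0.0793] centre [ 0.616  -0.0329] fit [ 0.616  -0.0342] [89.3 90.9] 21.1
side white rim 601 size [0.1237 0.1229] centre [ 0.6154 -0.0349] fit [ 0.6155 -0.0343] [128.2 125.4] 89.1
spray top [0.13284588 0.13762693 0.1394579 ] [0.60581754 0.35329842 0.13390517] [0.60178823 0.34476817 0.08963033]
scene amber disc 385 size [0.0814 0.0776] centre [0.5817 0.1752] fit [0.5812 0.1749] [85.5 90.6] 74.6
scene amber rim 198 size [0.12   0.1235] centre [0.5828 0.1733] fit [0.5822 0.1723] [123.9 127.6] 0.4
scene white disc 533 size [0.0816 0.0835] centre [ 0.6157 -0.0347] fit [ 0.6158 -0.034 ] [90.1 91.8] 20.8
scene white rim 320 size [0.1226 0.1216] centre [ 0.6158 -0.0352] fit [ 0.6155 -0.0351] [123.5 125.5] 88.7
spray top [0.12700972 0.13425367 0.13784185] [0.60831227 0.35384942 0.13203799] [0.61337112 0.34297837 0.08354107]
clock: 1.35
tool_pos: [0.4235, 0.0305, 0.2268]
orientation: [-180.0, 0.0, -86.8]
force: [1.8, 0.6, -0.4]
opening: 0.0875
```

```bash
cat > caps.py <<'E'
from h import *
for n in('side','scene'):
    s=snapshot(n);P=pts(s);Z=P[...,2];hsv=cv2.cvtColor(s['pixels'],cv2.COLOR_RGB2HSV).astype(int)
    m=(hsv[...,0]>4)&(hsv[...,0]<24)&(hsv[...,1]>70)&(Z>.085)&(Z<.24)&(P[...,0]>.3)&(abs(P[...,1])<.35)
    k,L,st,c=cv2.connectedComponentsWithStats(m.astype(np.uint8))
    for i in range(1,k):
        if st[i,4]>25:
            q=P[L==i]; print(n,'cap',c[i].round(),st[i,4],(np.nanpercentile(q,[3,97],axis=0).mean(0)).round(4),'ztop',np.nanpercentile(q[:,2],97).round(4))
o=get_obs();print({k:np.round(o[k],4) for k in('clock','tool_pos','orientation','joint_pos','force','opening')})
E
python3 caps.py
```

```text
side cap [261. 207.] 298 [0.4282 0.0101 0.1002] ztop 0.1137
side cap [296. 282.] 373 [ 0.4375 -0.2062  0.1006] ztop 0.1135
side cap [375. 323.] 51 [ 0.5519 -0.346   0.0994] ztop 0.104
scene cap [281. 183.] 149 [0.4306 0.0109 0.0992] ztop 0.1113
scene cap [239. 233.] 193 [ 0.4405 -0.2066  0.0992] ztop 0.1115
scene cap [239. 290.] 28 [ 0.5547 -0.3459  0.0991] ztop 0.1021
{'clock': np.float64(1.45), 'tool_pos': array([0.4235, 0.0272, 0.2263]), 'orientation': array([ 1.799448e+02, -4.870000e-02, -8.728530e+01]), 'joint_pos': array([ 3.05684e+01, -3.98340e+00, -2.88159e+01,  1.90000e-02,
       -6.52391e+01,  6.21383e+01]), 'force': array([ 0.4086,  0.2948, -1.4884]), 'opening': np.float64(0.0877)}
```

```bash
python3 -m pendant '[[[0,0,-50,0,0,0],[0,0,-100,0,0,0],[0,0,-130,0,0,0],[0,0,-145,0,0,0],[0,0,-153,0,0,0],[0,0,-153,0,0,0],[0,0,-153,0,0,0]]]' -1; python3 caps.py
```

```text
clock: 2.33
tool_pos: [0.4239, 0.0327, 0.0742]
orientation: [-179.9, 0.0, -86.9]
force: [0.2, 0.4, 1.0]
opening: 0.0876
side cap [256. 179.] 38 [0.4273 0.0207 0.1887] ztop 0.2036
side cap [268. 189.] 32 [ 0.4442 -0.0094  0.1765] ztop 0.1844
side cap [296. 282.] 373 [ 0.4374 -0.2066  0.1004] ztop 0.1135
side cap [376. 323.] 51 [ 0.5539 -0.3459  0.0999] ztop 0.1028
scene cap [284. 185.] 59 [0.4493 0.0031 0.1172] ztop 0.1486
scene cap [239. 233.] 186 [ 0.4405 -0.2064  0.0998] ztop 0.1116
scene cap [239. 290.] 28 [ 0.554  -0.3463  0.0982] ztop 0.101
{'clock': np.float64(2.425), 'tool_pos': array([0.4239, 0.0327, 0.0742]), 'orientation': array([-1.799254e+02,  3.610000e-02, -8.695050e+01]), 'joint_pos': array([ 3.12341e+01,  6.52200e+00, -4.14274e+01,  5.10000e-03,
       -4.19678e+01,  6.18116e+01]), 'force': array([ 0.7863,  0.4834, -0.1659]), 'opening': np.float64(0.0875)}
```

```bash
python3 -m pendant '[[[2,-11,0,0,0,0],[5,-22,0,0,0,0],[5,-22,0,0,0,0],[5,-22,0,0,0,0]]]' -1;  python3 -m pendant '[[[0,0,0,0,0,0],[0,0,0,0,0,0],[0,0,0,0,0,0],[0,0,0,0,0,0],[0,0,0,0,0,0],[0,0,0,0,0,0]]]' 1
```

```text
clock: 2.92
tool_pos: [0.4284, 0.0101, 0.0736]
orientation: [180.0, -0.0, -87.0]
force: [-0.2, 0.4, 0.2]
opening: 0.0873
clock: 3.68
tool_pos: [0.4286, 0.0107, 0.0736]
orientation: [-180.0, 0.0, -87.0]
force: [-0.3, 1.1, -0.2]
opening: 0.0396
```

```bash
python3 -m pendant '[[[0,0,30,0,0,0],[0,0,60,0,0,0],[25,27,60,0,0,0],[55,58,60,0,0,0],[85,90,60,0,0,0],[115,122,60,0,0,0],[140,149,60,0,0,0],[153,163,60,0,0,0],[153,163,60,0,0,0],[153,163,60,0,0,0]]]' -; python3 - <<'E'
from h import *
o=get_obs();print(o['tool_pos'],o['force']);s=snapshot('wrist');save(s,'w1.png');s=snapshot('side');cv2.imwrite('pics/s1.png',cv2.resize(cv2.cvtColor(s['pixels'],4)[60:240,200:440],None,fx=3,fy=3))
E
```

```text
clock: 4.92
tool_pos: [0.5804, 0.1726, 0.133]
orientation: [179.9, -0.0, -87.0]
force: [0.3, 0.1, -3.1]
opening: 0.0398
[0.58036361 0.17258201 0.13296171] [ 0.2846042   0.10297539 -3.14233763]
```

View pics/s1.png

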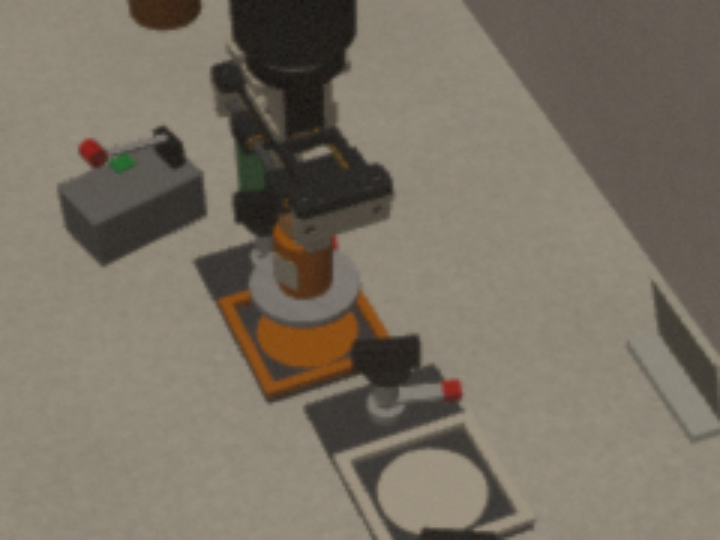

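View pics/w1.png

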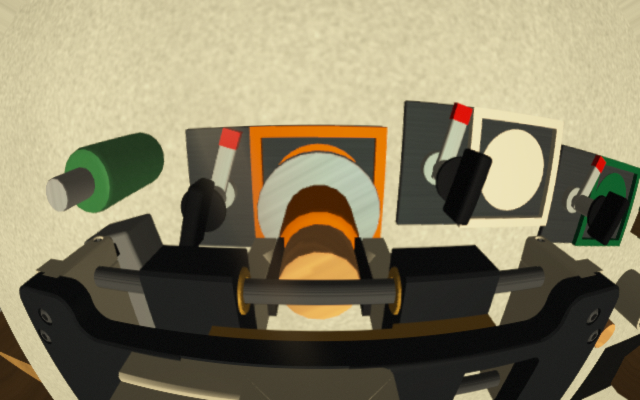

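The side crop shows the held amber bottle upright above the amber well, with its disc at (305,285) and the rim from x=215 to 390. In the wrist view the disc (258–382, mid 320) is centred on the rim (250–388, mid 319). I can lower it.

```bash
python3 -m pendant '[[[0,0,-15,0,0,0],[1,1,-30,0,0,0],[1,1,-38,0,0,0],[1,1,-43,0,0,0],[1,1,-47,0,0,0],[1,1,-50,0,0,0],[1,1,-52,0,0,0],[1,1,-52,0,0,0]]]' -
```

```text
clock: 6.02
tool_pos: [0.5825, 0.1745, 0.0818]
orientation: [-180.0, 0.0, -87.0]
force: [0.3, 0.6, -4.6]
opening: 0.0398
```

```bash
python3 -m pendant '[[[0,0,-1,0,0,0],[0,0,-1,0,0,0]]]' -; python3 -m pendant '[[[0,0,0,0,0,0],[0,0,0,0,0,0],[0,0,0,0,0,0],[0,0,20,0,0,0],[0,0,50,0,0,0],[0,0,80,0,0,0],[0,0,80,0,0,0]]]' -0.36; python3 - <<'E'
from h import *
o=get_obs();print(o['tool_pos'],o['force'])
for n in('side','scene'):
    s=snapshot(n);P=pts(s);Z=P[...,2];D=np.hypot(P[...,0]-.5815,P[...,1]-.1735)
    for a,b,r in((.1,.125,.045),(.014,.022,.06)):
        m=(Z>a)&(Z<b)&(D<r); q=P[m]; hs=cv2.cvtColor(s['pixels'],cv2.COLOR_RGB2HSV)[m]
        if a<.05: q=q[hs[:,1]<60]
        print(n,len(q),np.nanpercentile(q,[3,97],axis=0).mean(0).round(4),np.nanpercentile(q[:,2],[50,97]).round(4))
    
E
```

```text
clock: 6.28
tool_pos: [0.5827, 0.1746, 0.0816]
orientation: [-179.9, 0.0, -86.9]
force: [-3.8, 0.7, 4.6]
opening: 0.0398
clock: 7.15
tool_pos: [0.5839, 0.1751, 0.1633]
orientation: [-179.7, 0.1, -86.9]
force: [-1.2, 0.2, -1.3]
opening: 0.0598
[0.58393927 0.17511282 0.16325924] [-1.20754585  0.18427971 -1.31733061]
side 203 [0.582  0.1724 0.1117] [0.1172 0.1215]
side 410 [0.5817 0.1661 0.0184] [0.0186 0.0217]
scene 118 [0.5858 0.1717 0.1106] [0.1161 0.12  ]
scene 238 [0.5832 0.1708 0.0174] [0.017  0.0204]
```

```bash
python3 -m pendant '[[[-2,30,0,0,0,-6],[-4,60,0,0,0,-12],[-6,85,0,0,0,-18.5],[-7,92,0,0,0,-18.5],[-7,92,0,0,0,-18.5],[-7,92,0,0,0,-18.5]]]' 0.09; python3 - <<'E'
from h import *
s=snapshot('wrist');save(s,'w2.png');o=get_obs();print(o['tool_pos'],o['orientation'],o['opening'])
E
```

```text
clock: 8.0
tool_pos: [0.5753, 0.2656, 0.1602]
orientation: [180.0, -0.0, -105.4]
force: [0.5, -0.2, -0.2]
opening: 0.0399
[0.57542825 0.26555349 0.16037431] [ 1.79986364e+02 -2.18354123e-02 -1.05456904e+02] 0.03997706392303366
```

View pics/w2.png

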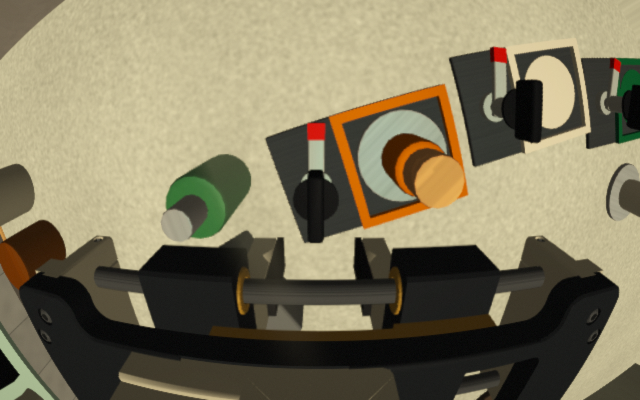

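The wrist view shows the amber knob bar vertical at x≈316, centred between the fingers. The bottle sits in its well at (400,155). Next I descend on the knob and grip it.

```bash
python3 -m pendant '[[[1,1,-40,0,0,0],[1,1,-65,0,0,0],[1,1,-78,0,0,0],[1,1,-83,0,0,0],[1,1,-83,0,0,0]]]' -; python3 -m pendant '[[[0,0,0,0,0,0],[0,0,0,0,0,0],[0,0,0,0,0,0],[0,0,0,0,0,0],[0,0,0,0,0,0]]]' 1; python3 -m pendant '[[[0,0,0,0,0,-8],[0,0,0,0,0,-16],[0,0,0,0,0,-24],[0,0,0,0,0,-24]]]'
```

```text
clock: 8.68
tool_pos: [0.5768, 0.2675, 0.0781]
orientation: [-180.0, 0.0, -105.5]
force: [-0.7, -1.0, 0.1]
opening: 0.0399
clock: 9.3
tool_pos: [0.5767, 0.2678, 0.078]
orientation: [-180.0, 0.0, -105.4]
force: [-0.2, 1.6, 2.3]
opening: 0.0125
clock: 9.8
tool_pos: [0.5766, 0.2676, 0.0779]
orientation: [-180.0, 0.0, -129.4]
force: [-0.5, 1.3, 3.7]
opening: 0.0128
```

```bash
python3 -m pendant '[[[0,0,0,0,0,-8],[0,0,0,0,0,-16],[0,0,0,0,0,-24],[0,0,0,0,0,-32],[0,0,0,0,0,-40],[0,0,0,0,0,-44],[0,0,0,0,0,-44]]]'; python3 -c "
from plant import *;o=get_obs();print(o['moment'])";python3 -m pendant '[[[0,0,0,0,0,-3],[0,0,0,0,0,-6],[0,0,0,0,0,-6]]]'; python3 -c "
from plant import *;o=get_obs();print(o['moment'],o['joint_pos'])"
```

```text
clock: 10.68
tool_pos: [0.5762, 0.2674, 0.0779]
orientation: [-180.0, -0.0, -173.3]
force: [-2.2, 0.4, 5.5]
opening: 0.0128
[ 0.36947773  1.0094096  -0.04289791]
clock: 11.05
tool_pos: [0.5762, 0.2674, 0.0779]
orientation: [-180.0, -0.0, -179.2]
force: [-2.8, 1.2, 5.1]
opening: 0.0128
[0.46385505 1.04056662 0.45901791] [ 4.24718290e+01  2.40954856e+01 -1.49508457e+01  3.38907805e-03
 -5.09724489e+01 -4.17041803e+01]
```

```bash
python3 -m pendant '[[[0,0,0,0,0,1],[0,0,0,0,0,1],[0,0,0,0,0,1],[0,0,30,0,0,1],[0,0,80,0,0,1],[0,0,90,0,0,1],[0,0,90,0,0,1]]]' 0.09; cat > pad.py <<'E'
from h import *
import sys
w=np.array(eval(sys.argv[1]))
for n in('side','scene'):
    s=snapshot(n);P=pts(s);Z=P[...,2];hsv=cv2.cvtColor(s['pixels'],cv2.COLOR_RGB2HSV).astype(int);H,S,V=hsv[...,0],hsv[...,1],hsv[...,2]
    D=np.hypot(*np.moveaxis(P[...,:2]-w,-1,0))
    m=((H<5)|(H>174))&(S>150)&(D<.12)&(Z>.02)&(Z<.045); q=P[m]
    if len(q): p=np.nanmedian(q,0); print(n,'pad',len(q),p.round(4),'to well',(p[:2]-w).round(4))
    m=(Z>.1)&(Z<.125)&(D<.06); q=P[m]
    if len(q): print(n,'cap',len(q),np.nanpercentile(q,[3,97],axis=0).mean(0).round(4),'ztop',np.nanmedian(q[:,2]).round(4))
E
python3 pad.py .5815,.1735; python3 caps.py | grep side
```

```text
clock: 11.92
tool_pos: [0.5766, 0.2676, 0.1682]
orientation: [179.9, 0.1, -178.5]
force: [-0.4, -0.5, -0.5]
opening: 0.0397
side cap 211 [0.5816 0.172  0.1118] ztop 0.1174
scene cap 124 [0.5844 0.1717 0.111 ] ztop 0.1159
side cap [301. 144.] 273 [0.5822 0.1719 0.1046] ztop 0.1211
side cap [296. 282.] 375 [ 0.4374 -0.2062  0.1009] ztop 0.1137
side cap [376. 323.] 47 [ 0.5519 -0.346   0.1008] ztop 0.1032
```

```bash
python3 -m pendant '[[[0,-10,10,0,0,10],[0,-20,10,0,0,20],[1,-30,10,0,0,30],[2,-40,10,0,0,40],[3,-50,10,0,0,50],[4,-60,10,0,0,60],[5,-70,10,0,0,70],[5,-80,10,0,0,80],[5,-95,10,0,0,90],[5,-95,10,0,0,91.5]]]' -0.36;python3 -m pendant '[[[0,0,0,0,0,0],[0,0,0,0,0,0]]]'; python3 - <<'E'
from h import *
s=snapshot('wrist');save(s,'w3.png')
E
```

```text
clock: 13.38
tool_pos: [0.581, 0.1715, 0.1765]
orientation: [179.9, -0.0, -87.0]
force: [-0.2, 0.3, 0.1]
opening: 0.0597
clock: 13.62
tool_pos: [0.5814, 0.1728, 0.1772]
orientation: [180.0, -0.0, -87.1]
force: [0.2, -0.9, -0.6]
opening: 0.0594
```

View pics/w3.png

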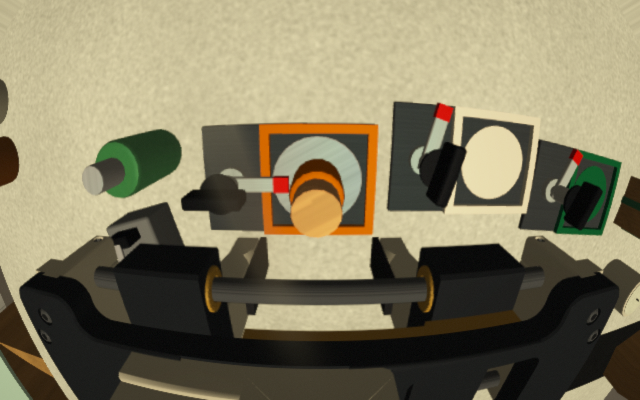

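Amber clamp shut: the red pad at (281,184) lies over the edge of the disc, and the arm points at the bottle. Next I grip the cap and tug.

```bash
python3 -m pendant '[[[0,0,-40,0,0,0],[0,0,-75,0,0,0],[0,0,-90,0,0,0],[0,0,-95,0,0,0],[0,0,-95,0,0,0],[0,0,-95,0,0,0]]]';python3 -m pendant '[[[0,0,0,0,0,0],[0,0,0,0,0,0],[0,0,0,0,0,0],[0,0,0,0,0,0]]]' 1; python3 -m pendant '[[[0,0,1,0,0,0],[0,0,2,0,0,0],[0,0,2,0,0,0]]]'; python3 -m pendant '[[[0,0,1,0,0,0],[0,0,2,0,0,0],[0,0,3,0,0,0],[0,0,4,0,0,0],[0,0,4,0,0,0]]]'
```

```text
clock: 14.42
tool_pos: [0.5822, 0.1728, 0.0839]
orientation: [-179.9, 0.1, -87.0]
force: [0.4, 0.5, 0.1]
opening: 0.0597
clock: 14.92
tool_pos: [0.582, 0.173, 0.0831]
orientation: [-179.9, 0.0, -86.9]
force: [0.4, 2.1, 3.2]
opening: 0.0392
clock: 15.3
tool_pos: [0.5809, 0.172, 0.084]
orientation: [179.9, -0.0, -87.0]
force: [-0.2, -0.3, -3.5]
opening: 0.0396
clock: 15.92
tool_pos: [0.5811, 0.1724, 0.0883]
orientation: [180.0, -0.0, -87.0]
force: [0.1, 1.4, -9.6]
opening: 0.0395
```

```bash
python3 -m pendant '[[[0,0,1,0,0,0],[0,0,2,0,0,0],[0,0,3,0,0,0],[0,0,4,0,0,0],[0,0,4,0,0,0]]]';python3 -m pendant '[[[0,0,1,0,0,0],[0,0,1,0,0,0],[0,0,1,0,0,0],[0,0,1,0,0,0],[0,0,1,0,0,0]]]'; python3 pad.py .5815,.1735;python3 -c "
from plant import *;o=get_obs();print(o['force'],o['moment'])"
```

```text
clock: 16.55
tool_pos: [0.5812, 0.1725, 0.0924]
orientation: [180.0, 0.0, -87.0]
force: [-0.3, 3.2, -12.0]
opening: 0.0395
clock: 17.18
tool_pos: [0.5813, 0.1724, 0.0935]
orientation: [180.0, 0.0, -87.0]
force: [-0.7, 4.3, -13.1]
opening: 0.0395
side cap 34 [0.5776 0.1527 0.1099] ztop 0.1049
scene cap 23 [0.5909 0.1555 0.1096] ztop 0.1076
[ -0.61777716   4.17587733 -12.61527241] [1.11528184 0.36697039 0.05650398]
```

```bash
python3 -m pendant '[[[0,0,0,0,0,0],[0,0,0,0,0,0],[0,0,0,0,0,0],[0,0,0,0,0,0]]]'; python3 - <<'E'
from h import *
s=snapshot('side');a=cv2.resize(cv2.cvtColor(s['pixels'],4)[100:220,240:360],None,fx=4,fy=4)
s=snapshot('wrist');b=cv2.resize(cv2.cvtColor(s['pixels'],4)[80:260,180:400],None,fx=1.45,fy=1.45)
c=np.zeros((480,480+b.shape[1],3),np.uint8);c[:,:480]=a;c[:b.shape[0],480:]=b;cv2.imwrite('pics/t1.png',c)
E
```

```text
clock: 17.77
tool_pos: [0.5814, 0.1724, 0.0936]
orientation: [180.0, 0.0, -87.0]
force: [-1.6, 3.7, -13.4]
opening: 0.0395
```

View pics/t1.png

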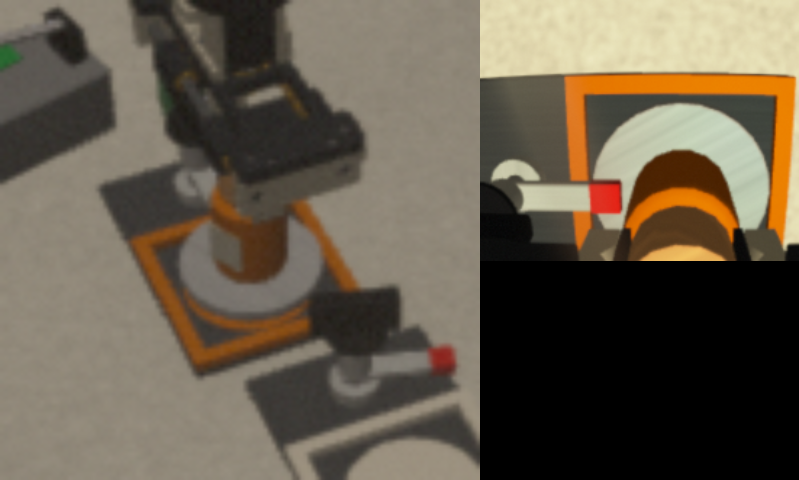

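The amber bottle is about upright and raised against the pad at (605,197). The wrist reads -13 N including the bottle's weight, so about 10 N on the clamp. Next I set it down.

```bash
python3 -m pendant '[[[0,0,-3,0,0,0],[0,0,-6,0,0,0],[0,0,-9,0,0,0],[0,0,-11,0,0,0],[0,0,-12.5,0,0,0],[0,0,-12.5,0,0,0]]]'; python3 -m pendant '[[[0,0,0,0,0,0],[0,0,0,0,0,0],[0,0,0,0,0,0],[0,0,20,0,0,0],[0,0,60,0,0,0],[0,0,100,0,0,0],[0,0,110,0,0,0],[0,0,110,0,0,0]]]' -0.36; python3 pad.py .5815,.1735; python3 caps.py
```

```text
clock: 18.62
tool_pos: [0.5826, 0.1726, 0.0829]
orientation: [-179.8, 0.0, -86.9]
force: [-1.3, 0.2, 5.1]
opening: 0.0396
clock: 19.62
tool_pos: [0.5816, 0.1725, 0.1914]
orientation: [-179.9, 0.0, -87.0]
force: [-0.9, -0.2, -1.0]
opening: 0.0594
side cap 217 [0.5825 0.1703 0.1118] ztop 0.1174
scene cap 125 [0.5851 0.1702 0.1112] ztop 0.1157
side cap [302. 144.] 268 [0.5824 0.1696 0.1049] ztop 0.1213
side cap [296. 282.] 376 [ 0.4378 -0.2064  0.1006] ztop 0.1134
side cap [376. 323.] 50 [ 0.5531 -0.3459  0.0998] ztop 0.1026
scene cap [348. 169.] 166 [0.5854 0.1694 0.1034] ztop 0.1196
scene cap [239. 233.] 191 [ 0.4401 -0.2062  0.0993] ztop 0.1113
scene cap [239. 290.] 30 [ 0.5558 -0.3457  0.0977] ztop 0.1002
{'clock': np.float64(19.825), 'tool_pos': array([0.5808, 0.172 , 0.1895]), 'orientation': array([ 1.798716e+02, -6.230000e-02, -8.696800e+01]), 'joint_pos': array([ 3.49510e+01,  1.56660e+01, -1.13298e+01, -1.68000e-02,
       -6.31462e+01,  5.80885e+01]), 'force': array([-0.7713, -0.8639,  0.4041]), 'opening': np.float64(0.0596)}
```

```bash
python3 -m pendant '[[[-18,-48,10,0,0,0],[-36,-96,10,0,0,0],[-54,-144,10,0,0,0],[-72,-192,10,0,0,0],[-90,-240,10,0,0,0],[-108,-288,10,0,0,0],[-126,-336,10,0,0,0],[-142,-378,10,0,0,0],[-142,-378,10,0,0,0],[-142,-378,10,0,0,0]]]' -1; python3 caps.py
```

```text
clock: 21.08
tool_pos: [0.4392, -0.2056, 0.2004]
orientation: [179.9, 0.0, -87.0]
force: [0.4, 0.3, -0.1]
opening: 0.0879
side cap [296. 284.] 295 [ 0.437  -0.2098  0.1006] ztop 0.114
side cap [376. 323.] 48 [ 0.5521 -0.3456  0.1001] ztop 0.1033
scene cap [348. 169.] 167 [0.5851 0.17   0.1034] ztop 0.1198
scene cap [240. 233.] 192 [ 0.4408 -0.2066  0.0989] ztop 0.1115
scene cap [239. 290.] 28 [ 0.5536 -0.3463  0.0983] ztop 0.1008
{'clock': np.float64(21.175), 'tool_pos': array([ 0.4397, -0.205 ,  0.2007]), 'orientation': array([ 1.799685e+02,  6.200000e-03, -8.691510e+01]), 'joint_pos': array([-1.71220e+00,  3.61750e+00, -2.47740e+01, -4.00000e-03,
       -6.16405e+01,  9.47989e+01]), 'force': array([ 0.6787, -0.1241,  0.2368]), 'opening': np.float64(0.0873)}
```

```bash
python3 -m pendant '[[[0,0,-45,0,0,0],[0,0,-85,0,0,0],[0,0,-110,0,0,0],[0,0,-122,0,0,0],[0,0,-127,0,0,0],[0,0,-127,0,0,0]]]' -1;  python3 -m pendant '[[[0,0,0,0,0,0],[0,0,0,0,0,0],[0,0,0,0,0,0],[0,0,0,0,0,0],[0,0,0,0,0,0]]]' 1
```

```text
clock: 21.92
tool_pos: [0.44, -0.2054, 0.0745]
orientation: [-180.0, -0.0, -86.9]
force: [-1.2, 0.2, 0.0]
opening: 0.0873
clock: 22.55
tool_pos: [0.4394, -0.2056, 0.0741]
orientation: [-180.0, -0.0, -87.0]
force: [0.6, 0.6, -1.2]
opening: 0.043
```

```bash
python3 -m pendant '[[[0,0,0,0,0,0],[0,0,0,0,0,0],[0,0,30,0,0,0],[0,0,75,0,0,0],[0,0,110,0,0,0],[0,30,110,0,0,0],[0,75,110,0,0,0],[20,115,110,0,0,0],[45,140,110,0,0,0],[75,155,110,0,0,0]]]'; python3 -m pendant '[[[30,8,0,0,0,0],[60,14,-10,0,0,0],[90,16,-30,0,0,0],[101,16,-50,0,0,0],[101,16,-50,0,0,0],[101,16,-50,0,0,0]]]'; python3 - <<'E'
from h import *
s=snapshot('wrist');save(s,'w4.png')
E
```

```text
clock: 23.8
tool_pos: [0.5146, -0.0492, 0.1839]
orientation: [180.0, 0.0, -86.9]
force: [0.6, -0.2, -1.7]
opening: 0.0396
clock: 24.55
tool_pos: [0.6148, -0.0348, 0.1342]
orientation: [180.0, -0.0, -87.0]
force: [0.1, -0.2, -2.0]
opening: 0.0393
```

View pics/w4.png

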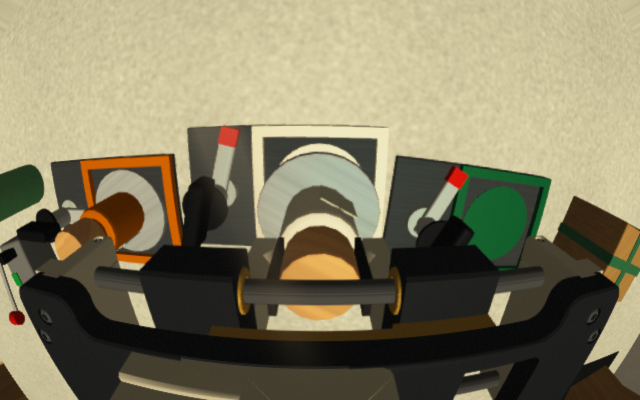

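The white disc (257–382, mid 319) is centred on the white rim (251–389, mid 320). The amber bottle stands in its well at the left. Next I lower the white one.

```bash
python3 -m pendant '[[[1,0,-15,0,0,0],[1,0,-30,0,0,0],[1,0,-38,0,0,0],[1,0,-43,0,0,0],[1,0,-47,0,0,0],[1,0,-50,0,0,0],[1,0,-53,0,0,0],[1,0,-53,0,0,0]]]'; python3 -m pendant '[[[0,0,0,0,0,0],[0,0,0,0,0,0],[0,0,0,0,0,0],[0,0,20,0,0,0],[0,0,50,0,0,0],[0,0,80,0,0,0],[0,0,80,0,0,0]]]' -0.36; python3 pad.py .6157,-.0345; python3 - <<'E'
from h import *
for n in('side','scene'):
    s=snapshot(n);P=pts(s);Z=P[...,2]
    V=s['pixels'].max(-1)
    m=(Z>.085)&(Z<.097)&(V<70)&(np.hypot(P[...,0]-.611,P[...,1]-.059)<.04)
    r=cv2.minAreaRect((P[m][:,:2]*1000).astype(np.float32));print(n,m.sum(),r)
E
```

```text
clock: 25.6
tool_pos: [0.6169, -0.0345, 0.082]
orientation: [-179.9, -0.0, -86.9]
force: [-2.2, 0.8, 3.6]
opening: 0.0393
clock: 26.48
tool_pos: [0.6181, -0.0344, 0.1638]
orientation: [-179.7, 0.0, -86.9]
force: [0.4, 1.1, -0.5]
opening: 0.0598
side cap 236 [ 0.6135 -0.0365  0.1118] ztop 0.1173
scene pad 21 [0.6671 0.0473 0.0281] to well [0.0514 0.0818]
scene cap 137 [ 0.6197 -0.0369  0.1106] ztop 0.1157
side 115 ((609.7698364257812, 58.66640853881836), (18.19939422607422, 52.69343185424805), 80.69892883300781)
scene 60 ((614.300537109375, 57.80921173095703), (16.134191513061523, 47.347198486328125), 77.0068359375)
```

```bash
python3 -m pendant '[[[-2,30,0,0,0,-6],[-4,60,0,0,0,-12],[-6,85,0,0,0,-15],[-6,93,0,0,0,-15],[-6,93,0,0,0,-15],[-6,93,0,0,0,-15]]]' 0.09; python3 - <<'E'
from h import *
s=snapshot('wrist');save(s,'w5.png');o=get_obs();print(o['tool_pos'],o['orientation'],o['opening'])
E
```

```text
clock: 27.42
tool_pos: [0.6103, 0.0577, 0.1607]
orientation: [180.0, -0.0, -102.0]
force: [0.1, -0.9, 0.2]
opening: 0.0394
[0.61035869 0.05762169 0.16082538] [ 1.79979328e+02 -1.69808023e-02 -1.01983599e+02] 0.03994674089042687
```

View pics/w5.png

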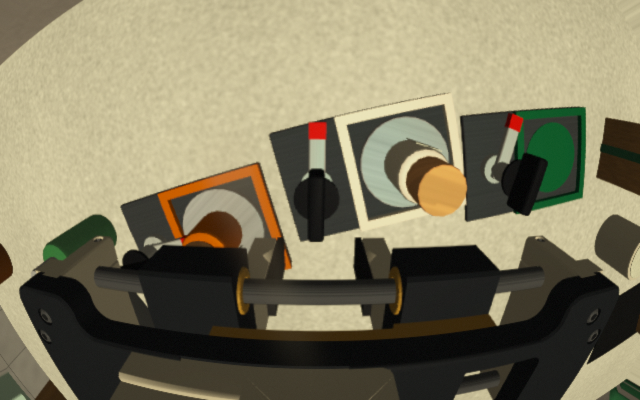

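The white knob bar is vertical at x≈316 between the fingers, and the white bottle is seated at (405,160). Next I grip the knob and turn it.

```bash
python3 -m pendant '[[[1,1,-40,0,0,0],[1,1,-65,0,0,0],[1,1,-78,0,0,0],[1,1,-83,0,0,0],[1,1,-83,0,0,0]]]' -; python3 -m pendant '[[[0,0,0,0,0,0],[0,0,0,0,0,0],[0,0,0,0,0,0],[0,0,0,0,0,0],[0,0,0,0,0,0]]]' 1; python3 -m pendant '[[[0,0,0,0,0,-8],[0,0,0,0,0,-16],[0,0,0,0,0,-24],[0,0,0,0,0,-32],[0,0,0,0,0,-40],[0,0,0,0,0,-48],[0,0,0,0,0,-56],[0,0,0,0,0,-64],[0,0,0,0,0,-70],[0,0,0,0,0,-70]]]'; python3 -c "
from plant import *;o=get_obs();print(o['moment'])";python3 -m pendant '[[[0,0,0,0,0,-3],[0,0,0,0,0,-6],[0,0,0,0,0,-6]]]'; python3 -c "
from plant import *;o=get_obs();print(o['moment'],o['joint_pos'])"
```

```text
clock: 28.1
tool_pos: [0.6118, 0.0593, 0.0785]
orientation: [-180.0, 0.0, -102.0]
force: [0.3, 0.0, 0.2]
opening: 0.04
clock: 28.72
tool_pos: [0.6117, 0.0596, 0.0784]
orientation: [-180.0, 0.0, -102.0]
force: [-0.2, 1.4, 1.7]
opening: 0.0127
clock: 29.98
tool_pos: [0.6115, 0.0594, 0.0784]
orientation: [-180.0, 0.0, -171.9]
force: [-1.5, 0.3, 4.2]
opening: 0.013
[ 0.38223666  0.50801957 -0.02783317]
clock: 30.35
tool_pos: [0.6115, 0.0594, 0.0784]
orientation: [-180.0, 0.0, -177.8]
force: [-1.7, 1.2, 5.3]
opening: 0.0127
[0.40024752 0.74003602 0.07427476] [ 2.37460642e+01  2.23729976e+01 -1.77394660e+01  8.66655428e-03
 -4.98780494e+01 -2.15697178e+01]
```

```bash
python3 -m pendant '[[[0,0,0,0,0,-2],[0,0,0,0,0,-2]]]'; python3 -c "
from plant import *;o=get_obs();print(o['moment'])"
python3 -m pendant '[[[0,0,0,0,0,1],[0,0,0,0,0,1],[0,0,0,0,0,1],[0,0,30,0,0,1],[0,0,80,0,0,1],[0,0,100,0,0,1],[0,0,100,0,0,1]]]' 0.09; python3 -m pendant '[[[0,-10,0,0,0,10],[0,-20,0,0,0,20],[1,-30,0,0,0,30],[2,-40,0,0,0,40],[3,-50,0,0,0,50],[4,-60,0,0,0,60],[5,-70,0,0,0,70],[5,-80,0,0,0,80],[5,-94,0,0,0,90],[5,-94,0,0,0,91.5]]]' -0.36;python3 -m pendant '[[[0,0,0,0,0,0],[0,0,0,0,0,0]]]'; python3 - <<'E'
from h import *
s=snapshot('wrist');save(s,'w6.png')
E
python3 pad.py .6157,-.0345
```

```text
clock: 30.6
tool_pos: [0.6115, 0.0594, 0.0784]
orientation: [-180.0, 0.0, -179.8]
force: [-1.8, 1.4, 5.0]
opening: 0.0127
[0.47302387 0.76332861 0.51678487]
clock: 31.48
tool_pos: [0.6124, 0.0597, 0.18]
orientation: [179.9, 0.2, -178.9]
force: [0.9, -0.1, -0.3]
opening: 0.0398
clock: 32.72
tool_pos: [0.6157, -0.0353, 0.1767]
orientation: [179.9, -0.0, -87.5]
force: [0.2, 0.0, 0.1]
opening: 0.0597
clock: 32.98
tool_pos: [0.6163, -0.0342, 0.1777]
orientation: [180.0, 0.0, -87.6]
force: [-0.6, 0.4, -0.4]
opening: 0.0597
side cap 255 [ 0.6143 -0.0363  0.112 ] ztop 0.1176
scene cap 157 [ 0.6178 -0.0365  0.1106] ztop 0.116
```

View pics/w6.png

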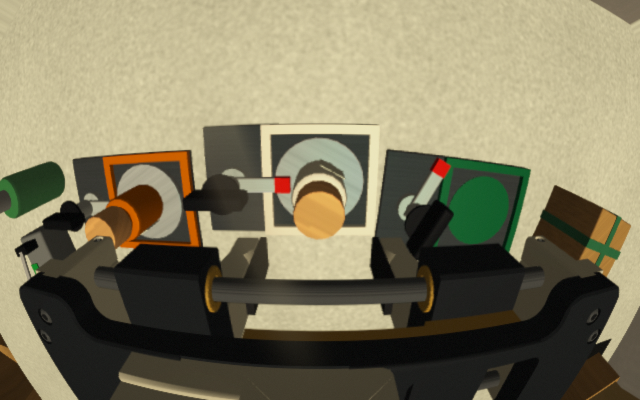

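The white clamp is shut, with its red pad at (282,184) over the disc edge. Tugging white next, the same way as amber.

```bash
python3 -m pendant '[[[0,0,-40,0,0,0],[0,0,-75,0,0,0],[0,0,-90,0,0,0],[0,0,-95,0,0,0],[0,0,-95,0,0,0],[0,0,-95,0,0,0]]]';python3 -m pendant '[[[0,0,0,0,0,0],[0,0,0,0,0,0],[0,0,0,0,0,0],[0,0,0,0,0,0],[0,0,0,0,0,0]]]' 1; python3 -m pendant '[[[0,0,1,0,0,0],[0,0,2,0,0,0],[0,0,2,0,0,0]]]'; python3 -m pendant '[[[0,0,1,0,0,0],[0,0,2,0,0,0],[0,0,3,0,0,0],[0,0,4,0,0,0],[0,0,4,0,0,0]]]'; python3 -m pendant '[[[0,0,1,0,0,0],[0,0,2,0,0,0],[0,0,3,0,0,0],[0,0,3,0,0,0],[0,0,3,0,0,0]]]'
```

```text
clock: 33.88
tool_pos: [0.6173, -0.0345, 0.0843]
orientation: [-179.9, 0.0, -87.5]
force: [-0.6, -0.1, 0.3]
opening: 0.0594
clock: 34.5
tool_pos: [0.6166, -0.0345, 0.0833]
orientation: [-180.0, 0.0, -87.5]
force: [-0.5, 0.8, 3.2]
opening: 0.0398
clock: 34.88
tool_pos: [0.6162, -0.0347, 0.0848]
orientation: [180.0, -0.0, -87.5]
force: [0.5, 0.2, -1.9]
opening: 0.0394
clock: 35.5
tool_pos: [0.6161, -0.0345, 0.0887]
orientation: [180.0, 0.0, -87.5]
force: [0.4, 1.8, -8.6]
opening: 0.0395
clock: 36.12
tool_pos: [0.6162, -0.0345, 0.0919]
orientation: [180.0, 0.0, -87.5]
force: [0.0, 2.9, -11.2]
opening: 0.0393
```

```bash
python3 -m pendant '[[[0,0,1,0,0,0],[0,0,1.5,0,0,0],[0,0,1.5,0,0,0],[0,0,1.5,0,0,0],[0,0,1.5,0,0,0],[0,0,1.5,0,0,0],[0,0,1.5,0,0,0],[0,0,1.5,0,0,0],[0,0,1.5,0,0,0]]]';  python3 -m pendant '[[[0,0,-3,0,0,0],[0,0,-6,0,0,0],[0,0,-9,0,0,0],[0,0,-11,0,0,0],[0,0,-11,0,0,0]]]'; python3 -m pendant '[[[0,0,0,0,0,0],[0,0,0,0,0,0],[0,0,0,0,0,0],[0,0,20,0,0,0],[0,0,60,0,0,0],[0,0,100,0,0,0],[0,0,110,0,0,0],[0,0,110,0,0,0]]]' -0.36; python3 pad.py .6157,-.0345; python3 caps.py
python3 - <<'E'
from h import *
for n in('side','scene'):
    s=snapshot(n);P=pts(s);Z=P[...,2];H,S,V=np.moveaxis(cv2.cvtColor(s['pixels'],cv2.COLOR_RGB2HSV).astype(int),-1,0)
    b=(abs(P[...,0]-.47)<.13)&(abs(P[...,1]-.35)<.13)
    m=((H<6)|(H>172))&(S>130)&b&(Z>.08); q=P[m]; print(n,'roller',m.sum(),np.nanpercentile(q,[3,50,97],axis=0).round(4).tolist())
    m=b&(Z>.05)&(Z<.06);r=cv2.minAreaRect((P[m][:,:2]*1000).astype(np.float32));print('boxtop',r)
    m=b&(Z>.075)&(Z<.125)&(S<120)&(P[...,0]<.57);r=np.nanpercentile(P[m],[3,97],axis=0);print('lever',r.round(3).tolist())
E
```

```text
clock: 37.25
tool_pos: [0.6164, -0.0346, 0.0935]
orientation: [180.0, 0.0, -87.5]
force: [-1.3, 5.4, -11.3]
opening: 0.0394
clock: 37.88
tool_pos: [0.6173, -0.0349, 0.0834]
orientation: [-179.9, -0.0, -87.4]
force: [0.2, -1.2, -2.2]
opening: 0.0395
clock: 38.88
tool_pos: [0.6166, -0.0345, 0.1931]
orientation: [-179.9, 0.0, -87.5]
force: [0.7, 0.2, -0.9]
opening: 0.0595
side cap 262 [ 0.6161 -0.0368  0.112 ] ztop 0.1175
scene cap 159 [ 0.6181 -0.0371  0.1106] ztop 0.1158
side cap [302. 144.] 266 [0.5823 0.1696 0.1049] ztop 0.1213
side cap [345. 198.] 329 [ 0.6157 -0.0377  0.1051] ztop 0.1215
side cap [376. 323.] 52 [ 0.553 -0.346  0.099] ztop 0.1026
scene cap [350. 171.] 111 [0.5912 0.1682 0.1031] ztop 0.1191
scene cap [325. 216.] 197 [ 0.6186 -0.0373  0.104 ] ztop 0.1192
scene cap [239. 290.] 26 [ 0.5542 -0.346   0.0987] ztop 0.1008
{'clock': np.float64(39.075), 'tool_pos': array([ 0.6157, -0.0347,  0.191 ]), 'orientation': array([ 1.798611e+02, -1.520000e-02, -8.746620e+01]), 'joint_pos': array([ 1.48873e+01,  1.65965e+01, -9.81280e+00, -1.66000e-02,
       -6.37296e+01,  7.76539e+01]), 'force': array([0.5811, 0.1325, 0.1782]), 'opening': np.float64(0.0596)}
side roller 47 [[0.439, 0.352, 0.0976], [0.4464, 0.3595, 0.1092], [0.4543, 0.3696, 0.1139]]
boxtop ((508.2266540527344, 348.2916259765625), (114.43765258789062, 203.3400421142578), 62.78315353393555)
lever [[0.44, 0.276, 0.077], [0.57, 0.397, 0.1]]
scene roller 0 [nan, nan, nan]
boxtop ((534.424560546875, 341.30584716796875), (85.00276184082031, 197.51925659179688), 41.91554260253906)
lever [[0.464, 0.363, 0.079], [0.531, 0.399, 0.096]]
  return np.nanmean(a, axis, out=out, keepdims=keepdims)
```

```bash
python3 -m pendant '[[[-20,45,10,0,0,0],[-40,92,10,0,0,0],[-60,140,10,0,0,0],[-80,187,10,0,0,0],[-100,234,10,0,0,0],[-120,281,10,0,0,0],[-140,328,10,0,0,0],[-160,375,10,0,0,0],[-169,398,10,0,0,0],[-169,398,10,0,0,0]]]' 1; python3 -m pendant '[[[0,0,-30,0,0,0],[0,0,-60,0,0,0],[0,0,-60,0,0,0],[0,0,-60,0,0,0]]]'; python3 - <<'E'
from h import *
o=get_obs();print(o['force'],o['tool_pos']);s=snapshot('side');a=cv2.resize(cv2.cvtColor(s['pixels'],4)[60:180,180:300],None,fx=4,fy=4)
s=snapshot('wrist');b=cv2.resize(cv2.cvtColor(s['pixels'],4)[100:340,200:440],None,fx=1.33,fy=1.33)
c=np.zeros((480,480+b.shape[1],3),np.uint8);c[:,:480]=a;c[:b.shape[0],480:]=b;cv2.imwrite('pics/r1.png',c)
E
```

```text
clock: 40.42
tool_pos: [0.4468, 0.3646, 0.2019]
orientation: [180.0, -0.0, -87.3]
force: [-0.3, -0.2, 0.1]
opening: 0.0008
clock: 40.92
tool_pos: [0.4483, 0.3632, 0.1436]
orientation: [-179.9, 0.0, -87.5]
force: [0.4, -0.3, 1.3]
opening: 0.0002
[ 0.39629563 -0.27876207  1.27298768] [0.44832948 0.3631802  0.14362394]
```

View pics/r1.png

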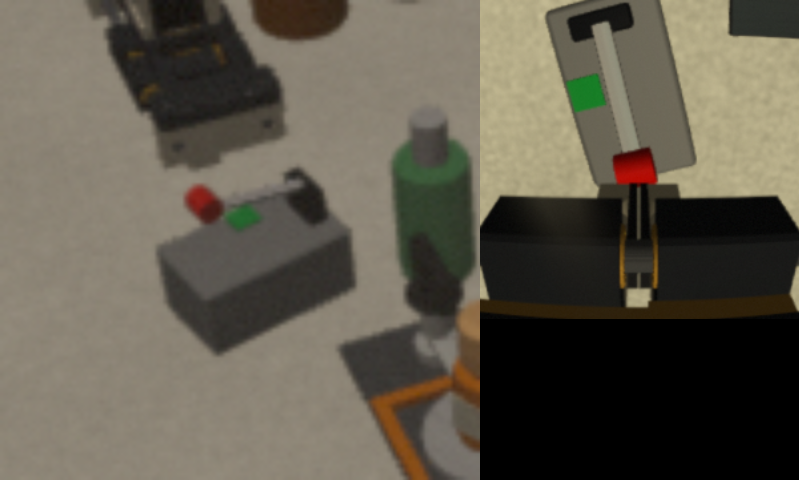

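The shut fingertips at (190,160) in the side crop are directly above the red roller at (203,203). In the wrist crop the roller at (634,165) lies under the tips in line. Pressing slowly, watching force.

```bash
python3 -m pendant '[[[0,0,-14,0,0,0],[0,0,-28,0,0,0],[0,0,-31,0,0,0],[0,0,-31,0,0,0]]]'; python3 -m pendant '[[[0,0,-2,0,0,0],[0,0,-4,0,0,0],[0,0,-6,0,0,0],[0,0,-6,0,0,0],[0,0,-6,0,0,0]]]'
```

```text
clock: 41.52
tool_pos: [0.4472, 0.363, 0.1111]
orientation: [180.0, -0.1, -87.4]
force: [-0.6, -0.7, 2.2]
opening: 0.0006
clock: 42.15
tool_pos: [0.4474, 0.3635, 0.1057]
orientation: [-180.0, 0.0, -87.5]
force: [-1.5, -0.4, 1.7]
opening: 0.0007
```

```bash
python3 -m pendant '[[[0,0,-2,0,0,0],[0,0,-4,0,0,0],[0,0,-6,0,0,0],[0,0,-8,0,0,0],[0,0,-9,0,0,0],[0,0,-9,0,0,0],[0,0,-9,0,0,0]]]'; python3 - <<'E'
from h import *
o=get_obs();print(o['force'],o['tool_pos']);s=snapshot('side');cv2.imwrite('pics/r2.png',cv2.resize(cv2.cvtColor(s['pixels'],4)[80:150,190:290],None,fx=6,fy=6))
E
```

```text
clock: 43.02
tool_pos: [0.4474, 0.3633, 0.0966]
orientation: [180.0, -0.0, -87.5]
force: [-2.3, -1.2, 3.6]
opening: 0.0006
[-2.34818951 -1.17282952  3.61572624] [0.44735736 0.36330993 0.09656224]
```

View pics/r2.png

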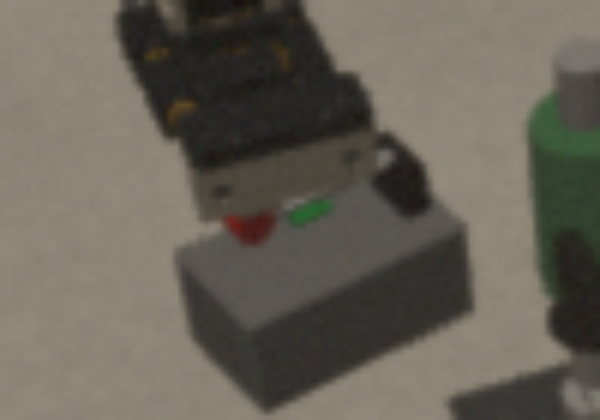

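```bash
python3 -m pendant '[[[0,0,-1.5,0,0,0],[0,0,-1.5,0,0,0],[0,0,-1.5,0,0,0]]]'; python3 -m pendant '[[[0,0,5,0,0,0],[0,0,15,0,0,0],[0,0,30,0,0,0],[0,0,70,0,0,0],[0,0,120,0,0,0],[-20,40,140,0,0,0],[-40,80,140,0,0,0],[-60,120,140,0,0,0],[-80,160,140,0,0,0],[-80,160,140,0,0,0]]]'; python3 pad.py .5815,.1735; python3 pad.py .6157,-.0345; python3 - <<'E'
from h import *
a=[]
for n,(y,x,h,w) in(('side',(80,200,160,230)),('scene',(90,260,160,230))):
    s=snapshot(n);a.append(cv2.resize(cv2.cvtColor(s['pixels'],4)[y:y+h,x:x+w],None,fx=1.7,fy=1.7,interpolation=2))
    P=pts(s);H,S,V=np.moveaxis(cv2.cvtColor(s['pixels'],cv2.COLOR_RGB2HSV).astype(int),-1,0)
    m=((H<6)|(H>172))&(S>130)&(abs(P[...,0]-.447)<.04)&(abs(P[...,1]-.363)<.04)&(P[...,2]>.08);print('roller',m.sum(),np.nanpercentile(P[m],97,axis=0) if m.any() else'')
cv2.imwrite('pics/f1.png',np.hstack(a))
s=snapshot('wrist')
E
```

```text
clock: 43.45
tool_pos: [0.4475, 0.3634, 0.0951]
orientation: [180.0, -0.0, -87.5]
force: [-2.5, -1.7, 3.8]
opening: 0.0006
clock: 44.7
tool_pos: [0.3658, 0.5256, 0.2352]
orientation: [180.0, 0.0, -87.3]
force: [0.3, -0.9, 0.1]
opening: 0.0003
side cap 211 [0.5827 0.1701 0.1119] ztop 0.1173
scene cap 123 [0.5852 0.1705 0.1115] ztop 0.1154
side cap 266 [ 0.6157 -0.0369  0.1118] ztop 0.1174
scene cap 162 [ 0.6187 -0.0374  0.1108] ztop 0.1164
roller 50 [0.45526917 0.37347644 0.11512002]
roller 17 [0.45661789 0.37524351 0.11371893]
```

View pics/f1.png

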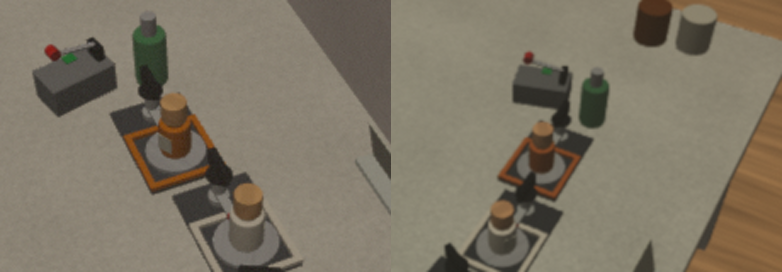

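Both bottles stand in their wells, with the clamp arms behind them, and the roller is back up at z≈0.114. The last check matches, so I'm handing in.

```bash
python3 -c "
from plant import *
print(close_job())"
```

```text
the job is handed in; nothing more can be done
None
```

I handed the job in at about 45 s of the 210 s. No verdict is reported, so the results below are my own readings.

**Bottles:** Only the amber and white bottles were out. I saw no green bottle in any view, so I left the green stand alone. Both bottles went into their own wells, amber first, and I turned each clamp knob clockwise until the turning moment rose at the stop. The wrist pictures then showed the red pad over the edge of each base.

**Tugs:** I tugged amber, then white. The wrist read 11–13 N with the bottle's weight, so roughly 9–10 N on the clamp, for over a second each. These clamp forces are estimates, because the clamp joint itself could not be read.

**Alarm switch:** I pressed the roller about 16–17 mm down, which is about 0.2 rad by geometry, at 3.8 N. That is past the click at 0.14 rad and below overtravel at 0.30 rad. The lever angle could not be read directly.

**Last checks:**
- Both cap tops were at about 0.117 m, as expected for bottles on the well floor, and within about 5 mm of the well centres.
- The roller was back up at about 0.114 m.
- The arm was clear of everything.
- In the final fixed-camera pictures the pads were hidden behind the bottles. Pad positions therefore rest on wrist pictures: for amber one with the clamp shut and one during the tug, for white one taken just before its tug.
- I saw no sign that the candle, gift box or spray bottle had moved, but I did not measure them again at the end.

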